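# Clear the measured bushings from the measuring stage into their nests

### The job

The four round steel bushings on the glass measuring stage have been measured: take each one off and stand it upright, fully down, in the pocket of the nest for its size, the smallest bushing in the smallest pocket and so on up to the largest. Set them down gently rather than dropping them, and leave the hexagonal and the square piece standing where they are, for they are still to be measured.

Things in the scene. Friction and masses are not known exactly. Their poses are not given: they have to be found in the camera images.
- bushing24: The smallest bushing: a plain round steel tube standing upright, 24 mm outside diameter, 14 mm bore, 40 mm tall, about 91 g. Origin: centre of its underside; z up along its axis. Starts upright on the stage: a fixed black frame with a flush glass plate, 300 by 360 mm, its top 30 mm above the bench.
- bushing36: The second smallest bushing: a plain round steel tube standing upright, 36 mm outside diameter, 22 mm bore, 40 mm tall, about 205 g. Origin: centre of its underside; z up along its axis. Starts upright on the stage: a fixed black frame with a flush glass plate, 300 by 360 mm, its top 30 mm above the bench.
- bushing48: The second largest bushing: a plain round steel tube standing upright, 48 mm outside diameter, 29 mm bore, 40 mm tall, about 364 g. Origin: centre of its underside; z up along its axis. Starts upright on the stage: a fixed black frame with a flush glass plate, 300 by 360 mm, its top 30 mm above the bench.
- bushing60: The largest bushing: a plain round steel tube standing upright, 60 mm outside diameter, 36 mm bore, 40 mm tall, about 568 g. Origin: centre of its underside; z up along its axis. Starts upright on the stage: a fixed black frame with a flush glass plate, 300 by 360 mm, its top 30 mm above the bench.
- hex_piece: A steel piece that is not a bushing and stays where it is: hexagonal, 44 mm across flats, 51 mm across corners, 40 mm tall, with a small dark hole in its top. Origin: centre of its underside. The six steel parts start in two rows of three, in any order: the rows run roughly along y, 120 to 160 mm apart in x; neighbours in a row are 84 to 116 mm apart, centre to centre.
- square_piece: A steel piece that is not a bushing and stays where it is: square, 42 by 42 mm, 40 mm tall, with a small dark hole in its top. Origin: centre of its underside. The six steel parts start in two rows of three, in any order: the rows run roughly along y, 120 to 160 mm apart in x; neighbours in a row are 84 to 116 mm apart, centre to centre.
- nest24: The nest of the 24 mm bushing: a fixed flat black plastic block, 92 by 92 mm and 13 mm high like the other three, with the smallest of the four round pockets in its middle, 38 mm wide and 8 mm deep, with a white floor. Origin: centre of its underside, on the bench; the pocket's floor lies 5 mm above it and its rim 13 mm above it.
- nest36: The nest of the 36 mm bushing: a fixed flat black plastic block, 92 by 92 mm and 13 mm high like the other three, with the second smallest of the four round pockets in its middle, 50 mm wide and 8 mm deep, with a white floor. Origin: centre of its underside, on the bench; the pocket's floor lies 5 mm above it and its rim 13 mm above it.
- nest48: The nest of the 48 mm bushing: a fixed flat black plastic block, 92 by 92 mm and 13 mm high like the other three, with the second largest of the four round pockets in its middle, 62 mm wide and 8 mm deep, with a white floor. Origin: centre of its underside, on the bench; the pocket's floor lies 5 mm above it and its rim 13 mm above it.
- nest60: The nest of the 60 mm bushing: a fixed flat black plastic block, 92 by 92 mm and 13 mm high like the other three, with the largest of the four round pockets in its middle, 74 mm wide and 8 mm deep, with a white floor. Origin: centre of its underside, on the bench; the pocket's floor lies 5 mm above it and its rim 13 mm above it.
Mind the look-alikes: they are no part of the job. What is shaped like the bushing24 but yellow is not meant.

How it is judged:
At the end, for the whole second after the job is handed in: Each of the four bushings stands at rest in the nest of its own size: centre within 10 mm of the nest's centre, underside on the pocket floor (2 to 9 mm above the nest's underside), tilted less than 0.1 rad (horizontal distance between bushing24 and nest24 below 0.01 m and z of bushing24 in the frame of nest24 between 0.002 and 0.009 m and angle between each of bushing24, bushing36, bushing48, bushing60's own z axis and vertical below 0.1 rad and linear speed of each of bushing24, bushing36, bushing48, bushing60 below 0.02 m/s and horizontal distance between bushing36 and nest36 below 0.01 m and z of bushing36 in the frame of nest36 between 0.002 and 0.009 m and horizontal distance between bushing48 and nest48 below 0.01 m and z of bushing48 in the frame of nest48 between 0.002 and 0.009 m and horizontal distance between bushing60 and nest60 below 0.01 m and z of bushing60 in the frame of nest60 between 0.002 and 0.009 m); the robot touches nothing.
It fails at once if a bushing is dropped into its nest (faster than 0.6 m/s close to the pocket: a fall of about 20 mm) ((horizontal distance between bushing24 and nest24 below 0.03 m and z of bushing24 in the frame of nest24 below 0.02 m and linear speed of bushing24 above 0.6 m/s) or (horizontal distance between bushing36 and nest36 below 0.03 m and z of bushing36 in the frame of nest36 below 0.02 m and linear speed of bushing36 above 0.6 m/s) or (horizontal distance between bushing48 and nest48 below 0.03 m and z of bushing48 in the frame of nest48 below 0.02 m and linear speed of bushing48 above 0.6 m/s) or (horizontal distance between bushing60 and nest60 below 0.03 m and z of bushing60 in the frame of nest60 below 0.02 m and linear speed of bushing60 above 0.6 m/s)).
It fails at once if the hexagonal piece is moved more than 20 mm (distance of hex_piece from where it was at the start of the episode above 0.02 m).
It fails at once if the square piece is moved more than 20 mm (distance of square_piece from where it was at the start of the episode above 0.02 m).
It also fails if it takes over 109 s, if anything falls off the work surface, if the arm or the gripper's body presses on something with over 40 N, if the wrist force passes 120 N, or if a joint passes its speed limit or range.

### The arm

A 6-joint arm with a two-finger parallel gripper is mounted at the origin on the work surface. World frame = base frame: x ahead of the robot, y to its left, z up, the work surface at z = 0. Lengths are in m, angles in rad, forces in N, time in s.
With the tool pointing down it reaches from about 0.275 to 0.775 m from the base axis. Payload 14.6 kg.
Tool frame: the origin (TCP) lies at the very end of the fingers, on their centre line; the grasp point (between the pads) lies 19 mm behind it; z points along the fingers, y is the line along which they close (so a half turn about z gives the same grasp; the last joint's range is limited). The gripper opens to 85 mm and grips with 20 to 120 N. Pads are 22 mm wide; open, the fingers measure 114 mm over their backs; the gripper's body (76 mm by 85 mm) begins 54 mm behind the grasp point. The pads swing forward as they close: fully open they stand 13 mm farther back than shut.
Start: joints at [1.176, 0.263, -0.048, 1.259, 0, 1.415], TCP at [0.125, 0.51, 0.231] pointing down, gripper open.
Joint ranges: [-2.65, 2.65], [-0.89, 1.7], [-1.18, 1.37], [-2.13, 2.11], [-1.35, 1.29], [-3.14, 3.14]. Speed limits (rad/s): [1.89, 1.89, 2.57, 2.79, 3.14, 3.14].

### API

Orientations are given as a rotation vector (axis times angle).
In Python, from workcell import r, eyes gives the robot as it stands.
- The arm moves only by the shell command python3 -m creep 'ROWS'. ROWS is text: rows parted by semicolons, each of 7 numbers parted by spaces: the opening, from 0 (shut) to 1 (fully open), then the shift along the world's x, y, z scaled (see below), then the turn, a rotation vector about the world's x, y, z scaled (see below). In form: claw tx ty tz wx wy wz; .... A call has 1 to 8 rows; each row is the pose to reach, as a shift and turn from the pose commanded when the call began, turning the shorter way round; what a row does not reach only later rows make up. The controller multiplies each number of a shift by 150 mm and each number of a turn by 180 degrees. A row lasts 1/12 s, in which the tool goes at most 41.7 mm and 7.16 degrees, less where a joint would pass 70% of its speed; a pose out of reach is approached as far as the arm can. A call with a number of a shift or a turn outside -1 to 1 is refused whole. A call with a gripper value outside its range is refused whole. The fingers move at their own pace and stop on an object; the grip force is fixed at half the most. Time passes only in rows, so rows that repeat a pose let the fingers close. It gives the time, the measured TCP pose, the force, the opening and the grip force at its end, in the units of the state.
- r.observe(): the state, without advancing time (a new reading comes with each control period).
- eyes.grab_frame(name): name is "scene" or "side" or "wrist"; returns (picture, depth): 400x640x3 uint8, red, green, blue; 400x640 float32, m along the optical axis (not along the pixel's ray), 0 where there is no reading.
- eyes.camera_info(name): a dict with "fx", "fy", "cx", "cy" (pixels), "k1" (the pictures are not rectified: a ray, as slopes to the right and down, at radius r is drawn at 1 + k1 r^2 times it, then the intrinsics apply), "position" and "rotation" of the camera in the world; the wrist camera has in their place "tool_from_camera" (4x4, takes a point from camera to tool coordinates, whose origin is the TCP and whose axes are the flange's). Camera axes: x right, y down, z forward; pixel columns grow to the right and rows downward; lengths in m; the calibration is good to about 2 mm. A picture is of the moment at which its call begins: read the wrist's pose just before it. camera_info takes no time and is no camera call.
- r.hand_in(): hands the job in; it is judged then, once.
The state is a dict: "time": time; "joint_pos": joint angles; "qd": joint speeds; "joint_efforts": joint torques, N m; "position": TCP position; "tool_rot": TCP orientation; "force": force on the tool from outside, world axes, zero at the start; "moment": the same for the moment, N m; "gripper_width": opening from 0.0 (shut) to 1.0 (fully open); "finger_force": force on a finger pad.
Only numpy, scipy, OpenCV 4.12 (cv2) and the standard library are available. Lean on these libraries where they do the work, as an engineer would, in place of code of your own. Each camera call takes 0.05 s, during which the arm holds its last target. There are 200 camera calls.

## Working session

There is one attempt and no reset: what is moved stays moved. The work goes in short steps, Python scripts to look and compute and a shell command to move; the robot and the scene stay as the last step left them, time stands still between calls to the robot, and variables do not carry over. Pictures are saved under pics/ and viewed, at most 14 in all, crops included, and the job is handed in when it is done.

```bash
ls; mkdir -p pics; python3 - <<'E'
from workcell import r, eyes
import cv2,numpy as np
s=r.observe();print(s)
for n in("scene","side","wrist"):
    p,d=eyes.grab_frame(n);cv2.imwrite(f"pics/{n}0.png",p[:,:,::-1]);np.savez(f"pics/{n}0.npz",p=p,d=d)
    print(eyes.camera_info(n))
E
```

```text
pics
{'time': 0.0, 'joint_pos': array([ 1.17572354e+00,  2.63529085e-01, -4.89664510e-02,  1.25942525e+00,
        6.92718406e-06,  1.41554499e+00]), 'qd': array([ 0.00156923, -0.00036959, -0.00014472,  0.00097662,  0.00133703,
       -0.0002282 ]), 'joint_efforts': array([-8.76027243e-04, -6.37615156e+01,  3.84569514e+01,  1.38476287e-02,
       -3.62113019e-05, -1.47730174e-05]), 'position': array([0.12456458, 0.50970049, 0.23081109]), 'tool_rot': array([-3.75771160e-01, -3.11872348e+00,  1.69672645e-03]), 'force': array([ 0.39645002,  0.02469423, -0.71097736]), 'moment': array([ 0.02498066, -0.07788428,  0.02544095]), 'finger_force': 0.0, 'gripper_width': 0.9969455539585252}
{'fx': 381.9258022639893, 'fy': 381.9258022639893, 'cx': 320.6501556376555, 'cy': 193.98947906573173, 'k1': 0.008786768602618357, 'position': array([0.80948907, 0.36660047, 0.63528964]), 'rotation': array([-0.92295257, -2.55748337,  0.9681932 ])}
{'fx': 417.73832936056914, 'fy': 417.73832936056914, 'cx': 323.08450181190284, 'cy': 202.0884998588979, 'k1': 0.004835320573636002, 'position': array([0.42148892, 0.52481558, 0.67759426]), 'rotation': array([-0.13024557,  2.90627527, -1.09787425])}
{'fx': 289.9717290847248, 'fy': 289.9717290847248, 'cx': 320.34657130999994, 'cy': 202.54139753742686, 'k1': -0.04012221706312625, 'tool_from_camera': array([[-3.39615836e-04, -9.65492914e-01, -2.60429104e-01,
         6.49114686e-02],
       [ 9.99999740e-01, -1.62297099e-04, -7.02375601e-04,
         1.04746752e-03],
       [ 6.35871777e-04, -2.60429275e-01,  9.65492718e-01,
        -1.42691850e-01],
       [ 0.00000000e+00,  0.00000000e+00,  0.00000000e+00,
         1.00000000e+00]])}
```

View pics/scene0.png

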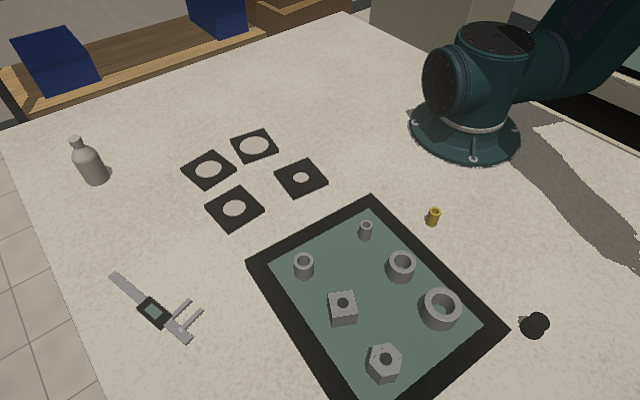

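View pics/side0.png

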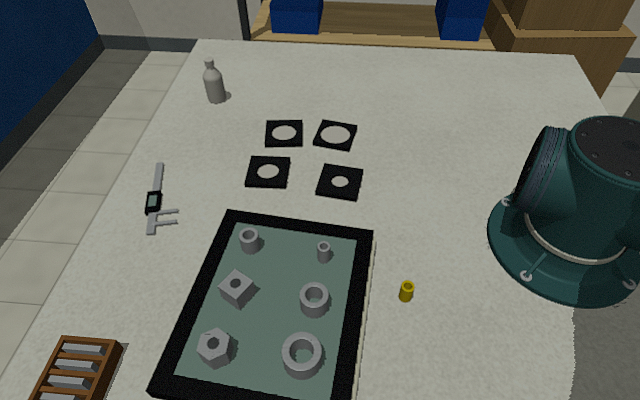

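Scene view: the bushings are at about (365,230) for 24, (303,266) for 36, (402,266) for 48 and (440,308) for 60. The square is at (342,307) and the hex at (385,362). The nests are at (301,178), (234,208), (208,168) and (254,146), and the yellow look-alike at (433,217) stands off the stage. Next I'll measure from both fixed views.

```bash
cat > h.py <<'E'
from workcell import r, eyes
import cv2,numpy as np
from scipy.spatial.transform import Rotation as R
def pose(n,s=None):
    c=eyes.camera_info(n)
    if "position" in c: return c,R.from_rotvec(c["rotation"]).as_matrix(),np.array(c["position"])
    T=np.eye(4);T[:3,:3]=R.from_rotvec(s["tool_rot"]).as_matrix();T[:3,3]=s["position"];T=T@c["tool_from_camera"]
    return c,T[:3,:3],T[:3,3]
def rays(n,uv,s=None):
    c,Rm,t=pose(n,s);uv=np.asarray(uv,float).reshape(-1,2)
    q=(uv-[c["cx"],c["cy"]])/[c["fx"],c["fy"]];p=q.copy()
    for _ in range(5):p=q/(1+c["k1"]*(p**2).sum(1,keepdims=True))
    return np.c_[p,np.ones(len(p))]@Rm.T,t
def plane(n,uv,z,s=None):
    d,t=rays(n,uv,s);return t+d*((z-t[2])/d[:,2])[:,None]
def cloud(n,depth,s=None):
    v,u=np.mgrid[:400,:640];d,t=rays(n,np.c_[u.ravel(),v.ravel()],s)
    w=(t+d*depth.reshape(-1,1)).reshape(400,640,3);w[depth==0]=np.nan;return w
E
cat > m.py <<'E'
from h import *
for n in("scene","side"):
    f=np.load(f"pics/{n}0.npz");p,d=f["p"],f["d"];w=cloud(n,d)
    print(n,"valid",(d>0).mean())
    z=w[...,2]
    m=((abs(z-.07)<.006)).astype(np.uint8)
    k,l,st,ce=cv2.connectedComponentsWithStats(m)
    for i in range(1,k):
        if 60<st[i,4]<4000:
            q=w[l==i];c,rad=cv2.minEnclosingCircle(q[:,:2].astype(np.float32));print(" top",ce[i].round(),st[i,4],np.round(c,4),"dia",round(2*rad,4),np.nanmedian(q[:,2]).round(4))
    hsv=cv2.cvtColor(p,cv2.COLOR_RGB2GRAY)
    m=((hsv<70)).astype(np.uint8)
    cs,hi=cv2.findContours(m,cv2.RETR_CCOMP,cv2.CHAIN_APPROX_NONE)
    for i,c in enumerate(cs):
        j=hi[0][i][3]
        if j>=0 and 60<cv2.contourArea(c)<2000 and cv2.contourArea(cs[j])<4000:
            o=plane(n,cs[j][:,0],.013)[:,:2].astype(np.float32);rc=cv2.minAreaRect(o)
            e=plane(n,c[:,0],.011)[:,:2].astype(np.float32);cc,rad=cv2.minEnclosingCircle(e)
            print(" nest",c[:,0].mean(0).round(),"sq",np.round(rc[0],4),np.round(rc[1],3),round(rc[2]),"hole",np.round(cc,4),round(2*rad,4))
E
python3 m.py
```

```text
scene valid 0.99606640625
 top [473. 125.] 310 [0.0222 0.0259] dia 0.1613 0.0698
 top [ 87. 160.] 135 [ 0.802 -0.417] dia 0.0494 0.0706
 top [366. 224.] 97 [0.4626 0.0949] dia 0.0241 0.0693
 top [402. 262.] 378 [0.4704 0.1924] dia 0.0491 0.0686
 top [303. 262.] 218 [0.6018 0.0828] dia 0.0361 0.0686
 top [442. 305.] 725 [0.4797 0.2849] dia 0.0614 0.0687
 top [342. 304.] 689 [0.602  0.1831] dia 0.0584 0.0691
 top [385. 360.] 872 [0.6118 0.2858] dia 0.0501 0.0693
 nest [153. 311.] sq [ 0.8379 -0.027 ] [0.028 0.066] 14 hole [ 0.839  -0.0314] 0.0368
 nest [234. 208.] sq [ 0.6126 -0.1392] [0.094 0.099] 2 hole [ 0.6125 -0.1428] 0.0537
 nest [301. 177.] sq [ 0.4492 -0.1212] [0.099 0.095] 82 hole [ 0.4468 -0.1242] 0.0422
 nest [208. 169.] sq [ 0.5975 -0.2774] [0.094 0.102] 7 hole [ 0.5963 -0.2814] 0.0655
 nest [254. 145.] sq [ 0.47   -0.2806] [0.101 0.094] 79 hole [ 0.4686 -0.285 ] 0.0782
side valid 0.99575390625
 top [213.  81.] 94 [ 0.7985 -0.4167] dia 0.0536 0.07
 top [566. 248.] 639 [0.0077 0.016 ] dia 0.1686 0.0705
 top [249. 236.] 209 [0.5971 0.0816] dia 0.0373 0.0702
 top [324. 247.] 108 [0.4596 0.0959] dia 0.0246 0.07
 top [236. 285.] 621 [0.5979 0.1835] dia 0.0579 0.0707
 top [314. 296.] 452 [0.4667 0.1923] dia 0.048 0.0703
 top [213. 344.] 814 [0.6083 0.2862] dia 0.0518 0.0707
 top [302. 352.] 880 [0.4752 0.2853] dia 0.0602 0.0706
 nest [152. 200.] sq [ 0.8327 -0.0276] [0.032 0.071] 14 hole [ 0.839  -0.0338] 0.0389
 nest [339. 181.] sq [ 0.4432 -0.1231] [0.101 0.093] 82 hole [ 0.4437 -0.1259] 0.0428
 nest [268. 171.] sq [ 0.6072 -0.1403] [0.094 0.101] 2 hole [ 0.6089 -0.1442] 0.0537
 nest [335. 134.] sq [ 0.4647 -0.283 ] [0.103 0.094] 79 hole [ 0.4659 -0.287 ] 0.0786
 nest [283. 132.] sq [ 0.5927 -0.279 ] [0.092 0.104] 7 hole [ 0.5928 -0.2831] 0.0661
```

The measured diameters identify every part and nest, and the two views agree within about 4 mm. I use the averages of the two views:

| Size | Bushing (x, y) | Nest (x, y) |
|---|---|---|
| 24 | (.461, .0955) | (.4455, -.125) |
| 36 | (.5995, .082) | (.611, -.1435) |
| 48 | (.4685, .192) | (.5945, -.282) |
| 60 | (.4775, .285) | (.467, -.286) |

The hex is at (.610, .286) and the square at (.600, .183). I'll close the fingers along x, between the rows. First I go above the 60.

```bash
python3 -m creep '1 1 -0.75 -0.3 0 0 -0.2;1 1 -0.75 -0.3 0 0 -0.2;1 1 -0.75 -0.3 0 0 -0.2;1 1 -0.75 -0.3 0 0 -0.2;1 1 -0.75 -0.3 0 0 -0.2;1 1 -0.75 -0.3 0 0 -0.2'
python3 -m creep '1 1 -0.75 -0.3 0 0 -0.223;1 1 -0.75 -0.3 0 0 -0.223;1 1 -0.75 -0.3 0 0 -0.223;1 1 -0.75 -0.3 0 0 -0.223;1 1 -0.75 -0.3 0 0 -0.223;1 1 -0.75 -0.3 0 0 -0.223;1 1 -0.75 -0.3 0 0 -0.223'
```

```text
time: 0.65
position: [0.2773, 0.3947, 0.185]
tool_rot: [1.338, 2.842, -0.003]
force: [-0.4, 0.6, -0.9]
gripper_width: 1.0
finger_force: 0.0
time: 1.23
position: [0.4253, 0.2842, 0.1407]
tool_rot: [-2.224, -2.218, 0.002]
force: [0.2, 0.5, 0.6]
gripper_width: 0.998
finger_force: 0.0
```

```bash
python3 -m creep '1 0.35 0 0 0 0 0;1 0.35 0 0 0 0 0;1 0.35 0 0 0 0 0'
cat > w.py <<'E'
import sys
from h import *
# wrist look: tops of parts (z=.07) and nest pockets, world and shift to go in creep units
s=r.observe();p,d=eyes.grab_frame("wrist");cv2.imwrite(f"pics/{sys.argv[1]}.png",p[:,:,::-1])
w=cloud("wrist",d,s);z=w[...,2];print("TCP",s["position"].round(4),s["time"])
k,l,st,ce=cv2.connectedComponentsWithStats((abs(z-.07)<.006).astype(np.uint8))
for i in range(1,k):
    if 300<st[i,4]<40000:
        c,rad=cv2.minEnclosingCircle(w[l==i][:,:2].astype(np.float32));print(" top",ce[i].round(),np.round(c,4),"dia",round(2*rad,4),"shift",((c-s["position"][:2])/.15).round(3))
cs,hi=cv2.findContours((cv2.cvtColor(p,cv2.COLOR_RGB2GRAY)<70).astype(np.uint8),cv2.RETR_CCOMP,cv2.CHAIN_APPROX_NONE)
for i,c in enumerate(cs):
    if hi[0][i][3]>=0 and cv2.contourArea(c)>500:
        cc,rad=cv2.minEnclosingCircle(plane("wrist",c[:,0],.013,s)[:,:2].astype(np.float32))
        if rad<.05: print(" hole",c[:,0].mean(0).round(),np.round(cc,4),round(2*rad,4),"shift",((cc-s["position"][:2])/.15).round(3))
E
python3 w.py w1
```

```text
time: 1.48
position: [0.479, 0.2857, 0.1412]
tool_rot: [2.215, 2.227, 0.001]
force: [0.1, -0.2, -1.1]
gripper_width: 0.999
finger_force: 0.0
TCP [0.479  0.2857 0.1412] 1.4833
 top [318. 210.] [0.478  0.2867] dia 0.0599 shift [-0.006  0.006]
 top [486. 210.] [0.6102 0.2876] dia 0.0508 shift [0.875 0.013]
 top [308. 309.] [0.4692 0.1929] dia 0.0486 shift [-0.065 -0.619]
```

View pics/w1.png

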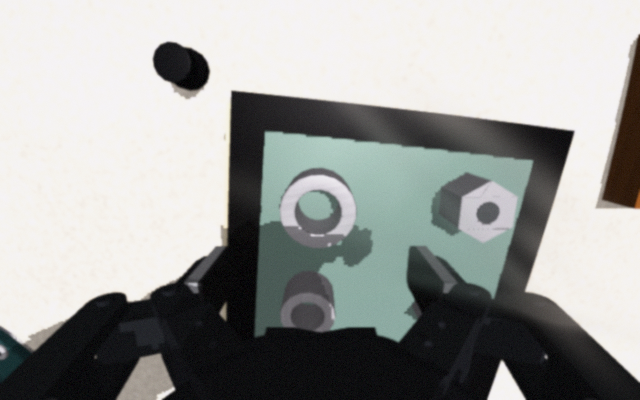

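The wrist view shows the 60 bushing ring at (318,210) between the fingertips at (205,270) and (435,270), with the hex clear at (486,210). The 48 is at (308,309). All positions agree, so I descend, grip and lift.

```bash
python3 -m creep '1 -0.006 0.006 -0.35 0 0 0;1 -0.006 0.006 -0.55 0 0 0;1 -0.006 0.006 -0.68 0 0 0;1 -0.006 0.006 -0.68 0 0 0;0 -0.006 0.006 -0.68 0 0 0;0 -0.006 0.006 -0.68 0 0 0;0 -0.006 0.006 -0.68 0 0 0;0 -0.006 0.006 -0.68 0 0 0'
python3 -m creep '0 0 0 0 0 0 0;0 0 0 0 0 0 0;0 0 0 0 0 0 0;0 0 0 0 0 0 0'
```

```text
time: 2.2
position: [0.477, 0.2866, 0.0418]
tool_rot: [2.218, 2.224, 0.005]
force: [-3.8, -0.2, 9.8]
gripper_width: 0.684
finger_force: 63.1
time: 2.53
position: [0.4769, 0.2866, 0.0417]
tool_rot: [2.218, 2.224, 0.005]
force: [-3.8, 0.9, 9.9]
gripper_width: 0.676
finger_force: 63.1
```

```bash
python3 -m creep '0 0 0 0.2 0 0 0;0 0 0 0.4 0 0 0;0 0 0 0.65 0 0 0;0 0 -0.25 0.65 0 0 0;0 0 -0.5 0.65 0 0 0;0 0 -0.75 0.65 0 0 0;0 0 -1 0.65 0 0 0;0 0 -1 0.65 0 0 0'
python3 -m creep '0 0 -0.25 0 0 0 0;0 0 -0.5 0 0 0 0;0 0 -0.75 0 0 0 0;0 0 -1 0 0 0 0;0 0 -1 0 0 0 0'
python3 -m creep '0 0 -0.25 0 0 0 0;0 0 -0.5 0 0 0 0;0 0 -0.75 0 0 0 0;0 0 -1 0 0 0 0;0 0 -1 0 0 0 0'
python3 w.py w2
```

```text
time: 3.2
position: [0.4764, 0.1312, 0.1384]
tool_rot: [2.221, 2.218, 0.0]
force: [0.1, 1.4, -4.1]
gripper_width: 0.681
finger_force: 68.1
time: 3.62
position: [0.4769, -0.0192, 0.1383]
tool_rot: [2.221, 2.217, 0.0]
force: [0.8, 1.3, -5.4]
gripper_width: 0.678
finger_force: 68.1
time: 4.03
position: [0.4771, -0.1697, 0.1382]
tool_rot: [2.22, 2.217, -0.001]
force: [-0.5, 0.6, -5.3]
gripper_width: 0.68
finger_force: 68.1
TCP [ 0.4771 -0.1697  0.1382] 4.0333
 hole [285. 149.] [ 0.4458 -0.1254] 0.0406 shift [-0.208  0.295]
```

View pics/w2.png

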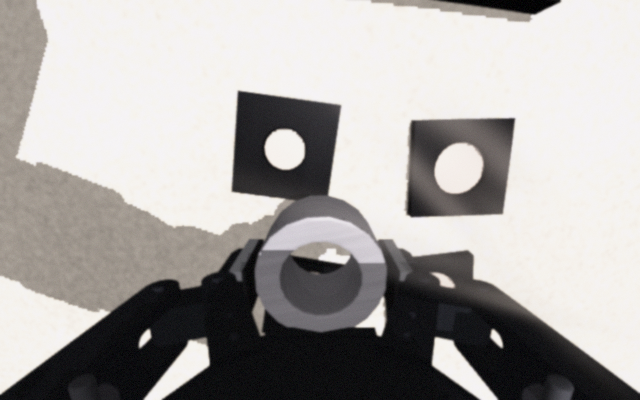

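The 60 hangs upright in the grip at (320,270), and nest24 at (285,149) matches my estimate. I go to nest60 and lower.

```bash
python3 -m creep '0 -0.02 -0.25 0 0 0 0;0 -0.04 -0.5 0 0 0 0;0 -0.067 -0.775 0 0 0 0;0 -0.067 -0.775 0 0 0 0;0 -0.067 -0.775 0 0 0 0'
python3 -m creep '0 0 0 -0.2 0 0 0;0 0 0 -0.4 0 0 0;0 0 0 -0.55 0 0 0;0 0 0 -0.65 0 0 0;0 0 0 -0.72 0 0 0;0 0 0 -0.76 0 0 0;0 0 0 -0.78 0 0 0;0 0 0 -0.78 0 0 0'
```

```text
time: 4.5
position: [0.4663, -0.2815, 0.1376]
tool_rot: [2.221, 2.221, 0.0]
force: [-0.5, 1.3, -4.7]
gripper_width: 0.683
finger_force: 68.1
time: 5.17
position: [0.4673, -0.2804, 0.0213]
tool_rot: [2.216, 2.223, -0.001]
force: [-3.3, -3.6, 6.5]
gripper_width: 0.683
finger_force: 62.4
```

```bash
python3 w.py w3; python3 - <<'E'
from h import *
print(r.observe()["position"])
a=[]
for n in("scene","side"):
    p,d=eyes.grab_frame(n);u,v=(254,145) if n=="scene" else (335,130)
    a.append(cv2.resize(p[v-60:v+60,u-60:u+60],(400,400),interpolation=cv2.INTER_CUBIC))
cv2.imwrite("pics/n60.png",np.hstack(a)[:,:,::-1])
E
```

```text
TCP [ 0.4673 -0.2804  0.0213] 5.1667
 top [211. 284.] [ 0.4281 -0.2702] dia 0.0245 shift [-0.261  0.068]
 top [428. 284.] [ 0.5077 -0.2712] dia 0.0246 shift [0.27  0.061]
[ 0.46726273 -0.28030338  0.02145173]
```

View pics/n60.png

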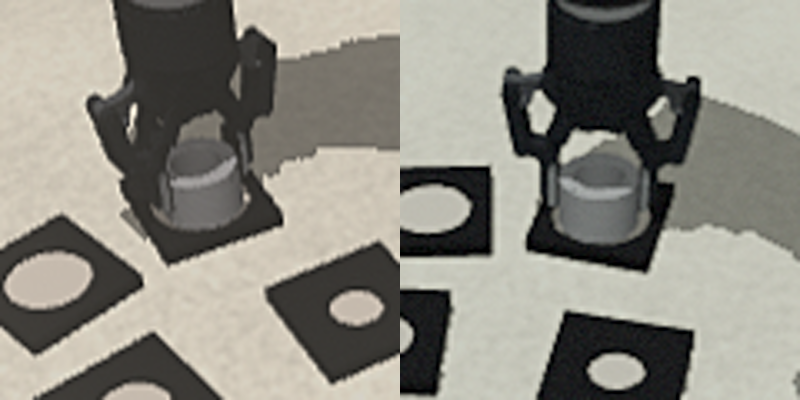

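```bash
cat > b.py <<'E'
import sys
from h import *
# held/placed bushing near x,y: top ring height and centre in each view
x,y,dia=map(float,sys.argv[1:4])
for n in("scene","side"):
    p,d=eyes.grab_frame(n);w=cloud(n,d);rr=np.hypot(w[...,0]-x,w[...,1]-y)
    steel=(p.max(2).astype(int)>85)&(rr<dia/2+.008)&(w[...,2]>.03)&(w[...,2]<.075)
    q=w[steel];zt=np.percentile(q[:,2],97);t=q[q[:,2]>zt-.003]
    A=np.c_[t[:,:2],np.ones(len(t))];k=np.linalg.lstsq(A,t[:,2],rcond=None)[0]
    c,rad=cv2.minEnclosingCircle(t[:,:2].astype(np.float32));print(n,"top z",zt.round(4),"slope",k[:2].round(3),"c",np.round(c,4),"dia",round(2*rad,4),len(t))
    m=cv2.inRange(w[...,2],-.01,.03)
E
python3 b.py .467 -.281 .06
```

```text
scene top z 0.0531 slope [-0.003 -0.005] c [ 0.4683 -0.2769] dia 0.0704 100
side top z 0.056 slope [-0.014 -0.223] c [ 0.4661 -0.2703] dia 0.0693 37
```

The top is at z≈.054, so the bushing is resting on the +y rim. The arm stopped about 5 mm short in y. I'll lift a little, shift to −y and re-measure.

```bash
python3 -m creep '0 0 0 0.05 0 0 0;0 0 0 0.1 0 0 0;0 0 -0.02 0.1 0 0 0;0 0 -0.03 0.1 0 0 0;0 0 -0.03 0.1 0 0 0;0 0 -0.03 0.1 0 0 0'; python3 b.py .467 -.283 .06; python3 -c "
from h import *
s=r.observe();print(s['position'],s['force'],s['qd'].round(3))"
```

```text
time: 5.92
position: [0.4661, -0.2848, 0.0346]
tool_rot: [-2.219, -2.223, -0.0]
force: [0.1, -1.1, -5.5]
gripper_width: 0.678
finger_force: 65.8
scene top z 0.066 slope [0.022 0.032] c [ 0.4688 -0.2764] dia 0.0686 107
side top z 0.0666 slope [0.006 0.031] c [ 0.4652 -0.2768] dia 0.0677 112
[ 0.46606036 -0.28471208  0.03448898] [-0.58123483  0.1318244  -4.55652035] [-0.    -0.001  0.001  0.001 -0.002  0.001]
```

```bash
cat > e.py <<'E'
import sys
from h import *
# edges in y of the steel top (at height zt) along the strip |x-x0|<6 mm, plus white/black edges of the nest around
x,y,zt=map(float,sys.argv[1:4])
for n in("scene","side","wrist"):
    s=r.observe();p,d=eyes.grab_frame(n);w=cloud(n,d,s)
    t=w[(abs(w[...,2]-zt)<.0035)&(abs(w[...,0]-x)<.006)&(abs(w[...,1]-y)<.06)&(p.max(2)>70)]
    if len(t):print(n,"y range",t[:,1].min().round(4),t[:,1].max().round(4),len(t))
E
python3 e.py .467 -.285 .0665
```

```text
scene y range -0.3098 -0.2562 14
side y range -0.3063 -0.2534 23
wrist y range -0.3075 -0.2552 759
```

```bash
python3 -m creep '0 0 -0.015 -0.02 0 0 0;0 0 -0.015 -0.06 0 0 0;0 0 -0.015 -0.1 0 0 0;0 0 -0.015 -0.13 0 0 0;0 0 -0.015 -0.14 0 0 0;0 0 -0.015 -0.14 0 0 0'; python3 b.py .467 -.286 .06
```

```text
time: 6.67
position: [0.4659, -0.2866, 0.015]
tool_rot: [2.219, 2.223, 0.0]
force: [-9.2, 10.1, 33.9]
gripper_width: 0.676
finger_force: 62.7
scene top z 0.0494 slope [-0.026 -0.064] c [ 0.4666 -0.2807] dia 0.0701 28
side top z 0.0535 slope [0.053 0.73 ] c [ 0.4654 -0.2765] dia 0.0674 15
```

```bash
python3 - <<'E'
from h import *
a=[]
for n,(u,v) in(("scene",(254,135)),("side",(335,125))):
    p,d=eyes.grab_frame(n);a.append(cv2.resize(p[v-35:v+35,u-35:u+35],(400,400),interpolation=cv2.INTER_CUBIC))
cv2.imwrite("pics/n60b.png",np.hstack(a)[:,:,::-1])
E
```

```text
(no output)
```

View pics/n60b.png

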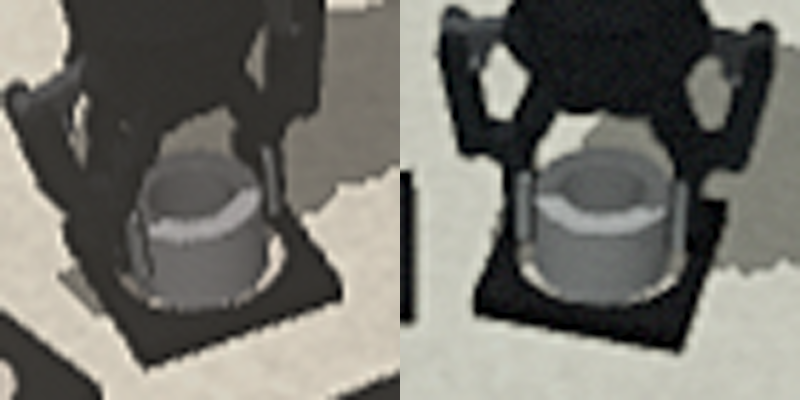

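```bash
python3 - <<'E'
from h import *
for n in("scene","side","wrist"):
    s=r.observe();p,d=eyes.grab_frame(n);w=cloud(n,d,s)
    for dy in(.018,.024,.028):
        for dx in(-.012,0,.012):
            m=(np.hypot(w[...,0]-.466-dx,w[...,1]+.2865-dy)<.003)&(w[...,2]<.07)
            print(n,dx,dy,np.sort(w[m][:,2]).round(4)[-4:] if m.sum()<9 else np.percentile(w[m][:,2],[10,50,90]).round(4))
E
```

```text
scene -0.012 0.018 [0.043  0.0466]
scene 0 0.018 [0.0444 0.0452]
scene 0.012 0.018 [0.0441 0.0456]
scene -0.012 0.024 [0.012  0.0289 0.044 ]
scene 0 0.024 [0.0443 0.0459 0.0462 0.0466]
scene 0.012 0.024 [0.0123 0.0298 0.0443]
scene -0.012 0.028 [0.0091 0.0117 0.0175 0.0279]
scene 0 0.028 [0.0114 0.027  0.0434]
scene 0.012 0.028 [0.0157 0.0303 0.0411]
side -0.012 0.018 [0.0463 0.0465 0.0471]
side 0 0.018 [0.0445 0.0449]
side 0.012 0.018 [0.0459]
side -0.012 0.024 [0.0095 0.027  0.0454]
side 0 0.024 [0.036  0.0459 0.0462 0.0483]
side 0.012 0.024 [0.0114 0.0321 0.0456]
side -0.012 0.028 [0.0144 0.0269 0.0416]
side 0 0.028 [0.0107 0.028  0.0459]
side 0.012 0.028 [0.0107 0.0258 0.0423]
wrist -0.012 0.018 [0.0445 0.0452 0.0459]
wrist 0 0.018 [0.0443 0.0448 0.0456]
wrist 0.012 0.018 [0.0444 0.0451 0.0459]
wrist -0.012 0.024 [0.0258 0.0448 0.0458]
wrist 0 0.024 [0.0443 0.0452 0.0459]
wrist 0.012 0.024 [0.0444 0.0452 0.046 ]
wrist -0.012 0.028 [0.0055 0.0281 0.0445]
wrist 0 0.028 [0.0131 0.0403 0.0454]
wrist 0.012 0.028 [0.0062 0.0319 0.0451]
```

The wrist depth puts the top at z=.045, so the bushing is fully down. I release, rise and go above the 48.

```bash
python3 -m creep '0.9 0 0 0.01 0 0 0;1 0 0 0.01 0 0 0;1 0 0 0.01 0 0 0;1 0 0 0.01 0 0 0;1 0 0 0.01 0 0 0'
python3 -m creep '1 0 0 0.1 0 0 0;1 0 0 0.3 0 0 0;1 0 0 0.55 0 0 0;1 0 0 0.8 0 0 0;1 0 0 0.8 0 0 0'
python3 w.py w4
python3 -m creep '1 0 0.25 0 0 0 0;1 0 0.5 0 0 0 0;1 0 0.75 0 0 0 0;1 0 1 0 0 0 0;1 0 1 0 0 0 0'
python3 -m creep '1 0 0.25 0 0 0 0;1 0 0.5 0 0 0 0;1 0 0.75 0 0 0 0;1 0 1 0 0 0 0;1 0 1 0 0 0 0'
python3 -m creep '1 0 0.25 0 0 0 0;1 0 0.5 0 0 0 0;1 0 0.75 0 0 0 0;1 0 1 0 0 0 0;1 0 1 0 0 0 0;1 0 1 0 0 0 0'
python3 w.py w5
```

```text
time: 7.43
position: [0.4662, -0.2871, 0.015]
tool_rot: [-2.219, -2.224, 0.0]
force: [0.2, 0.2, -0.0]
gripper_width: 1.003
finger_force: 0.0
time: 7.85
position: [0.4683, -0.2888, 0.1415]
tool_rot: [2.213, 2.218, 0.001]
force: [0.8, -0.2, -0.1]
gripper_width: 0.999
finger_force: 0.0
TCP [ 0.4683 -0.2888  0.1415] 7.85
 hole [481.  32.] [ 0.6073 -0.1454] 0.0517 shift [0.926 0.956]
time: 8.32
position: [0.4648, -0.1319, 0.1345]
tool_rot: [-2.213, -2.226, -0.0]
force: [2.1, -0.8, 0.0]
gripper_width: 0.998
finger_force: 0.0
time: 8.73
position: [0.4651, 0.0178, 0.1345]
tool_rot: [-2.213, -2.227, -0.0]
force: [0.7, 0.3, -0.4]
gripper_width: 0.999
finger_force: 0.0
time: 9.23
position: [0.4658, 0.1641, 0.1344]
tool_rot: [-2.215, -2.227, 0.002]
force: [-1.0, -1.4, -0.7]
gripper_width: 1.0
finger_force: 0.0
TCP [0.4658 0.1641 0.1344] 9.2333
 top [535.  41.] [0.6103 0.2869] dia 0.0512 shift [0.963 0.818]
 top [324. 177.] [0.4692 0.1927] dia 0.0481 shift [0.023 0.19 ]
 top [498. 189.] [0.5999 0.1838] dia 0.0586 shift [0.894 0.131]
 top [314. 293.] [0.4619 0.0967] dia 0.0245 shift [-0.026 -0.45 ]
```

View pics/w4.png

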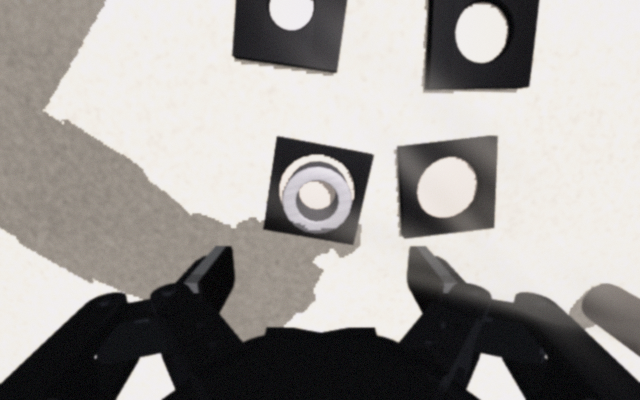

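w4 shows the 60 standing in its nest at (317,195), with nest48 at (446,187). Next is the 48.

```bash
python3 -m creep '1 0.023 0.19 0 0 0 0;1 0.023 0.19 -0.2 0 0 0;1 0.023 0.19 -0.4 0 0 0;1 0.023 0.19 -0.55 0 0 0;1 0.023 0.19 -0.61 0 0 0;1 0.023 0.19 -0.61 0 0 0;1 0.023 0.19 -0.61 0 0 0'
python3 -m creep '0 0 0 0 0 0 0;0 0 0 0 0 0 0;0 0 0 0 0 0 0;0 0 0 0 0 0 0;0 0 0 0 0 0 0;0 0 0 0 0 0 0;0 0 0 0 0 0 0'
python3 -m creep '0 0 0 0.2 0 0 0;0 0 0 0.4 0 0 0;0 0 0 0.65 0 0 0;0 0.06 -0.25 0.65 0 0 0;0 0.12 -0.5 0.65 0 0 0;0 0.18 -0.75 0.65 0 0 0;0 0.25 -1 0.65 0 0 0;0 0.25 -1 0.65 0 0 0'
python3 -m creep '0 0.06 -0.25 0 0 0 0;0 0.12 -0.5 0 0 0 0;0 0.18 -0.75 0 0 0 0;0 0.25 -1 0 0 0 0;0 0.25 -1 0 0 0 0;0 0.25 -1 0 0 0 0'
```

```text
time: 9.87
position: [0.47, 0.1905, 0.0442]
tool_rot: [-2.22, -2.222, 0.001]
force: [0.3, 0.1, 0.1]
gripper_width: 0.998
finger_force: 0.0
time: 10.45
position: [0.47, 0.1914, 0.0449]
tool_rot: [2.218, 2.223, 0.002]
force: [-2.7, -1.8, 13.3]
gripper_width: 0.535
finger_force: 60.6
time: 11.12
position: [0.5089, 0.0361, 0.1416]
tool_rot: [2.222, 2.217, -0.001]
force: [0.3, 0.7, -3.8]
gripper_width: 0.531
finger_force: 65.4
time: 11.62
position: [0.5448, -0.1103, 0.141]
tool_rot: [-2.222, -2.22, 0.0]
force: [-1.4, -0.3, -4.0]
gripper_width: 0.531
finger_force: 65.4
```

```bash
python3 -m creep '0 0.08 -0.25 0 0 0 0;0 0.16 -0.5 0 0 0 0;0 0.24 -0.75 0 0 0 0;0 0.33 -1 0 0 0 0;0 0.33 -1 0 0 0 0;0 0.33 -1 0 0 0 0'
python3 - <<'E'
from h import *
p=cv2.imread("pics/w4.png");s=dict(position=np.array([.4683,-.2888,.1415]),tool_rot=np.array([2.213,2.218,.001]))
g=cv2.cvtColor(p,cv2.COLOR_BGR2GRAY)
for th in(100,130,160,190):
    cs,hi=cv2.findContours((g<th).astype(np.uint8),cv2.RETR_CCOMP,cv2.CHAIN_APPROX_NONE)
    for i,c in enumerate(cs):
        if hi[0][i][3]>=0 and cv2.contourArea(c)>500:
            cc,rad=cv2.minEnclosingCircle(plane("wrist",c[:,0],.013,s)[:,:2].astype(np.float32))
            if rad<.05: print(th," hole",c[:,0].mean(0).round(),np.round(cc,4),round(2*rad,4))
E
```

```text
time: 12.12
position: [0.5943, -0.2592, 0.1406]
tool_rot: [-2.22, -2.222, 0.0]
force: [0.4, 0.7, -4.4]
gripper_width: 0.535
finger_force: 65.3
100  hole [445. 187.] [ 0.5898 -0.2819] 0.0667
100  hole [317. 193.] [ 0.4673 -0.2881] 0.0802
100  hole [481.  32.] [ 0.6075 -0.1454] 0.0509
130  hole [316. 193.] [ 0.4671 -0.2878] 0.0791
130  hole [446. 187.] [ 0.5922 -0.2816] 0.0626
130  hole [481.  32.] [ 0.6076 -0.1455] 0.0503
160  hole [446. 187.] [ 0.5918 -0.2813] 0.0619
160  hole [481.  32.] [ 0.6076 -0.1454] 0.05
160  hole [316. 192.] [ 0.4664 -0.2881] 0.0782
190  hole [446. 187.] [ 0.592  -0.2817] 0.0605
190  hole [481.  32.] [ 0.6073 -0.1457] 0.0488
190  hole [314. 184.] [ 0.4672 -0.2874] 0.0768
```

```bash
python3 -m creep '0 -0.01 -0.155 0 0 0 0;0 -0.01 -0.155 0 0 0 0;0 -0.01 -0.155 -0.2 0 0 0;0 -0.01 -0.155 -0.4 0 0 0;0 -0.01 -0.155 -0.6 0 0 0;0 -0.01 -0.155 -0.65 0 0 0;0 -0.01 -0.155 -0.65 0 0 0;0 -0.01 -0.155 -0.65 0 0 0'
```

```text
time: 12.78
position: [0.5931, -0.2811, 0.045]
tool_rot: [2.218, 2.224, 0.0]
force: [0.1, 0.6, -3.5]
gripper_width: 0.532
finger_force: 65.2
```

```bash
python3 -m creep '0 0 -0.005 -0.05 0 0 0;0 0 -0.005 -0.1 0 0 0;0 0 -0.005 -0.13 0 0 0;0 0 -0.005 -0.15 0 0 0;0 0 -0.005 -0.16 0 0 0;0 0 -0.005 -0.17 0 0 0;0 0 -0.005 -0.17 0 0 0'
cat > t.py <<'E'
import sys
from h import *
# top height of a ring (centre x y, diameters) in the wrist view, near side that the hand does not hide
x,y,D,B=map(float,sys.argv[1:5]);s=r.observe();p,d=eyes.grab_frame("wrist");w=cloud("wrist",d,s)
print("TCP",s["position"].round(4))
R_=(D+B)/4
for a in(20,55,90,125,160,230,270,310):
    c=np.array([x,y])+R_*np.array([np.cos(np.radians(a)),np.sin(np.radians(a))])
    m=np.hypot(w[...,0]-c[0],w[...,1]-c[1])<.002
    if m.sum():print(a,np.percentile(w[m][:,2],[10,50,90]).round(4))
E
python3 t.py .593 -.282 .048 .029
```

```text
time: 13.37
position: [0.5925, -0.2826, 0.0199]
tool_rot: [2.219, 2.223, 0.0]
force: [-8.0, 5.5, 18.4]
gripper_width: 0.531
finger_force: 67.9
TCP [ 0.5925 -0.2826  0.0199]
20 [0.0443 0.045  0.0458]
55 [0.0446 0.0453 0.1074]
90 [0.0444 0.045  0.0457]
125 [0.0445 0.0453 0.1072]
160 [0.0442 0.045  0.0458]
230 [0.0444 0.045  0.0456]
270 [0.0443 0.0448 0.0455]
310 [0.0446 0.0452 0.0458]
```

The top is at .045 all around, so the 48 is fully down. I release it and head to the 36.

```bash
python3 -m creep '0.9 0 0 0.01 0 0 0;1 0 0 0.01 0 0 0;1 0 0 0.01 0 0 0;1 0 0 0.01 0 0 0;1 0 0 0.01 0 0 0;1 0 0 0.01 0 0 0'
python3 -m creep '1 0 0 0.1 0 0 0;1 0 0 0.3 0 0 0;1 0 0 0.55 0 0 0;1 0 0 0.78 0 0 0;1 0 0 0.78 0 0 0;1 0 0 0.78 0 0 0'
python3 w.py w6
python3 -m creep '1 0 0.25 0 0 0 0;1 0 0.5 0 0 0 0;1 0 0.75 0 0 0 0;1 0 1 0 0 0 0;1 0 1 0 0 0 0'
python3 -m creep '1 0.02 0.25 0 0 0 0;1 0.04 0.5 0 0 0 0;1 0.04 0.75 0 0 0 0;1 0.04 1 0 0 0 0;1 0.04 1 0 0 0 0;1 0.04 1 0 0 0 0'
python3 -m creep '1 0 0.2 0 0 0 0;1 0 0.4 0 0 0 0;1 0 0.4 0 0 0 0;1 0 0.4 0 0 0 0'
python3 w.py w7
```

```text
time: 13.92
position: [0.5927, -0.2827, 0.0196]
tool_rot: [-2.219, -2.224, 0.0]
force: [-0.3, -0.3, 1.0]
gripper_width: 0.999
finger_force: 0.0
time: 14.42
position: [0.5936, -0.2832, 0.1388]
tool_rot: [2.216, 2.221, 0.001]
force: [-0.9, -0.1, -0.3]
gripper_width: 1.0
finger_force: 0.0
TCP [ 0.5936 -0.2832  0.1388] 14.4167
time: 14.88
position: [0.5914, -0.1268, 0.1356]
tool_rot: [-2.212, -2.226, 0.0]
force: [0.2, 0.1, 0.3]
gripper_width: 0.996
finger_force: 0.0
time: 15.38
position: [0.5979, 0.0192, 0.1355]
tool_rot: [-2.214, -2.226, 0.002]
force: [-1.0, -0.9, 0.3]
gripper_width: 1.001
finger_force: 0.0
time: 15.72
position: [0.5984, 0.0775, 0.1359]
tool_rot: [-2.218, -2.224, 0.002]
force: [0.3, -1.3, -0.3]
gripper_width: 1.002
finger_force: 0.0
TCP [0.5984 0.0775 0.1359] 15.7167
 top [323.  62.] [0.6006 0.1843] dia 0.0581 shift [0.015 0.712]
 top [139. 190.] [0.462  0.0967] dia 0.0244 shift [-0.909  0.128]
 top [321. 207.] [0.5999 0.0831] dia 0.0362 shift [0.01  0.038]
 hole [202. 270.] [0.4839 0.001 ] 0.0656 shift [-0.764 -0.51 ]
```

View pics/w7.png

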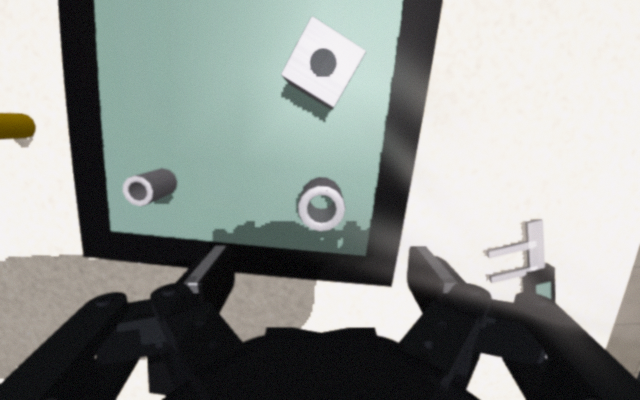

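Wrist view: the 36 ring is at (321,207) between the fingers, the square at (323,62), the steel 24 at (139,190), and the yellow one at (15,127) off the stage. I grip the 36.

```bash
python3 -m creep '1 0.01 0.037 0 0 0 0;1 0.01 0.037 -0.2 0 0 0;1 0.01 0.037 -0.4 0 0 0;1 0.01 0.037 -0.55 0 0 0;1 0.01 0.037 -0.62 0 0 0;1 0.01 0.037 -0.62 0 0 0;1 0.01 0.037 -0.62 0 0 0'
python3 -m creep '0 0 0 0 0 0 0;0 0 0 0 0 0 0;0 0 0 0 0 0 0;0 0 0 0 0 0 0;0 0 0 0 0 0 0;0 0 0 0 0 0 0;0 0 0 0 0 0 0;0 0 0 0 0 0 0'
python3 -m creep '0 0 0 0.2 0 0 0;0 0 0 0.4 0 0 0;0 0 0 0.65 0 0 0;0 0 -0.25 0.65 0 0 0;0 0 -0.5 0.65 0 0 0;0 0.03 -0.75 0.65 0 0 0;0 0.06 -1 0.65 0 0 0;0 0.06 -1 0.65 0 0 0'
python3 -m creep '0 0 -0.25 0 0 0 0;0 0 -0.5 0 0 0 0;0 0 -0.5 0 0 0 0;0 0 -0.5 0 0 0 0;0 0 -0.5 0 0 0 0'
```

```text
time: 16.35
position: [0.6005, 0.0824, 0.0442]
tool_rot: [-2.22, -2.223, 0.0]
force: [0.7, 0.2, 0.9]
gripper_width: 0.997
finger_force: 0.0
time: 17.02
position: [0.6005, 0.0829, 0.0447]
tool_rot: [2.218, 2.223, 0.001]
force: [-1.9, -0.7, 8.0]
gripper_width: 0.391
finger_force: 60.0
time: 17.68
position: [0.6098, -0.0728, 0.1413]
tool_rot: [2.223, 2.218, -0.001]
force: [-0.3, -0.7, -1.1]
gripper_width: 0.393
finger_force: 60.8
time: 18.1
position: [0.609, -0.142, 0.1412]
tool_rot: [-2.219, -2.223, -0.0]
force: [-0.0, 0.9, -1.7]
gripper_width: 0.397
finger_force: 60.7
```

```bash
python3 -m creep '0 0 -0.015 -0.2 0 0 0;0 0 -0.015 -0.4 0 0 0;0 0 -0.015 -0.6 0 0 0;0 0 -0.015 -0.65 0 0 0;0 0 -0.015 -0.65 0 0 0;0 0 -0.015 -0.65 0 0 0'
python3 -m creep '0 0 0 -0.05 0 0 0;0 0 0 -0.1 0 0 0;0 0 0 -0.13 0 0 0;0 0 0 -0.15 0 0 0;0 0 0 -0.16 0 0 0;0 0 0 -0.17 0 0 0;0 0 0 -0.17 0 0 0'
python3 t.py .609 -.1445 .036 .022
```

```text
time: 18.6
position: [0.6096, -0.1438, 0.0449]
tool_rot: [2.218, 2.224, 0.0]
force: [0.7, -0.5, -1.4]
gripper_width: 0.395
finger_force: 60.6
time: 19.18
position: [0.609, -0.1443, 0.0196]
tool_rot: [2.219, 2.223, 0.0]
force: [-8.8, 2.4, 17.9]
gripper_width: 0.394
finger_force: 63.1
TCP [ 0.609  -0.1443  0.0196]
20 [0.0444 0.0452 0.0459]
55 [0.0943 0.1058 0.114 ]
90 [0.0448 0.1055 0.1156]
125 [0.093  0.103  0.1118]
160 [0.0443 0.0451 0.0458]
230 [0.0445 0.0452 0.0458]
270 [0.0444 0.045  0.0458]
310 [0.0445 0.0452 0.0461]
```

```bash
python3 -m creep '0.9 0 0 0.01 0 0 0;1 0 0 0.01 0 0 0;1 0 0 0.01 0 0 0;1 0 0 0.01 0 0 0;1 0 0 0.01 0 0 0;1 0 0 0.01 0 0 0;1 0 0 0.01 0 0 0'
python3 -m creep '1 0 0 0.1 0 0 0;1 0 0 0.3 0 0 0;1 0 0 0.55 0 0 0;1 0 0 0.78 0 0 0;1 0 0 0.78 0 0 0;1 0 0 0.78 0 0 0'
python3 -m creep '1 -0.15 0.22 0 0 0 0;1 -0.3 0.45 0 0 0 0;1 -0.45 0.67 0 0 0 0;1 -0.6 0.9 0 0 0 0;1 -0.6 0.9 0 0 0 0;1 -0.6 0.9 0 0 0 0'
python3 -m creep '1 -0.2 0.35 0 0 0 0;1 -0.38 0.68 0 0 0 0;1 -0.38 0.68 0 0 0 0;1 -0.38 0.68 0 0 0 0;1 -0.38 0.68 0 0 0 0'
python3 w.py w8
```

```text
time: 19.82
position: [0.6092, -0.1443, 0.0197]
tool_rot: [-2.219, -2.224, 0.0]
force: [0.1, -0.1, 0.1]
gripper_width: 0.998
finger_force: 0.0
time: 20.32
position: [0.6102, -0.1447, 0.1386]
tool_rot: [2.217, 2.222, 0.002]
force: [0.3, 0.1, -1.7]
gripper_width: 1.002
finger_force: 0.0
time: 20.82
position: [0.5177, -0.0078, 0.1361]
tool_rot: [-2.216, -2.225, 0.001]
force: [0.4, 0.2, 0.6]
gripper_width: 0.998
finger_force: 0.0
time: 21.23
position: [0.4621, 0.0932, 0.1363]
tool_rot: [-2.217, -2.226, 0.001]
force: [-0.3, -0.5, 0.6]
gripper_width: 0.998
finger_force: 0.0
TCP [0.4621 0.0932 0.1363] 21.2333
 top [517.  90.] [0.6003 0.1837] dia 0.0591 shift [0.922 0.603]
 top [319. 210.] [0.4616 0.0964] dia 0.024 shift [-0.003  0.022]
```

View pics/w8.png

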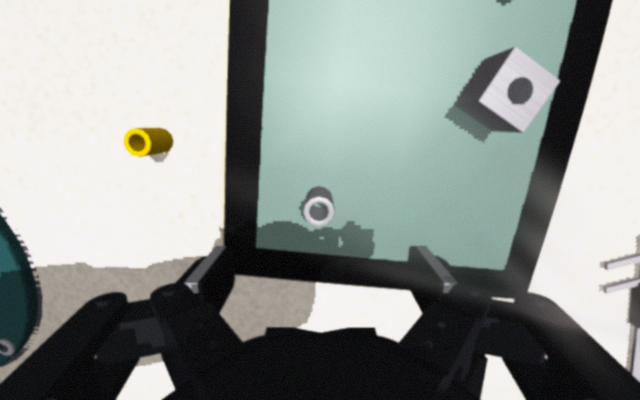

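There are two candidates: the grey steel tube at (319,210) on the glass, 24.0 mm across, and the yellow tube at (140,142) on the bench. The grey one is bushing24, because it is steel and stands on the stage, and this close view confirms it. I grip it.

```bash
python3 -m creep '1 -0.003 0.022 0 0 0 0;1 -0.003 0.022 -0.2 0 0 0;1 -0.003 0.022 -0.4 0 0 0;1 -0.003 0.022 -0.55 0 0 0;1 -0.003 0.022 -0.62 0 0 0;1 -0.003 0.022 -0.62 0 0 0;1 -0.003 0.022 -0.62 0 0 0'
python3 -m creep '0 0 0 0 0 0 0;0 0 0 0 0 0 0;0 0 0 0 0 0 0;0 0 0 0 0 0 0;0 0 0 0 0 0 0;0 0 0 0 0 0 0;0 0 0 0 0 0 0;0 0 0 0 0 0 0'
python3 -m creep '0 0 0 0 0 0 0;0 0 0 0.2 0 0 0;0 0 0 0.4 0 0 0;0 0 0 0.65 0 0 0;0 0 -0.25 0.65 0 0 0;0 -0.05 -0.5 0.65 0 0 0;0 -0.1 -0.75 0.65 0 0 0;0 -0.1 -0.75 0.65 0 0 0'
python3 -m creep '0 0 -0.25 0 0 0 0;0 0 -0.5 0 0 0 0;0 0 -0.7 0 0 0 0;0 0 -0.7 0 0 0 0;0 0 -0.7 0 0 0 0;0 0 -0.7 0 0 0 0'
```

```text
time: 21.87
position: [0.4621, 0.0952, 0.0435]
tool_rot: [-2.22, -2.222, 0.001]
force: [-0.6, -0.5, 1.1]
gripper_width: 0.999
finger_force: 0.0
time: 22.53
position: [0.462, 0.096, 0.0443]
tool_rot: [2.219, 2.223, 0.001]
force: [-1.4, 0.1, 6.8]
gripper_width: 0.253
finger_force: 58.5
time: 23.2
position: [0.446, -0.0212, 0.1416]
tool_rot: [2.223, 2.218, -0.001]
force: [0.0, 0.9, -1.0]
gripper_width: 0.256
finger_force: 59.1
time: 23.7
position: [0.4465, -0.1212, 0.1412]
tool_rot: [-2.219, -2.223, -0.0]
force: [0.4, 0.7, -0.0]
gripper_width: 0.252
finger_force: 59.1
```

```bash
python3 -m creep '0 -0.005 -0.025 -0.2 0 0 0;0 -0.005 -0.025 -0.4 0 0 0;0 -0.005 -0.025 -0.6 0 0 0;0 -0.005 -0.025 -0.65 0 0 0;0 -0.005 -0.025 -0.65 0 0 0;0 -0.005 -0.025 -0.65 0 0 0'
python3 -m creep '0 0 0 -0.05 0 0 0;0 0 0 -0.1 0 0 0;0 0 0 -0.13 0 0 0;0 0 0 -0.15 0 0 0;0 0 0 -0.16 0 0 0;0 0 0 -0.17 0 0 0;0 0 0 -0.17 0 0 0'
python3 t.py .4455 -.1252 .024 .014
```

```text
time: 24.2
position: [0.4463, -0.1247, 0.0446]
tool_rot: [-2.218, -2.225, -0.0]
force: [-0.0, 0.4, -0.2]
gripper_width: 0.252
finger_force: 59.1
time: 24.78
position: [0.446, -0.1253, 0.0192]
tool_rot: [2.219, 2.223, 0.0]
force: [-6.2, 2.2, 22.6]
gripper_width: 0.257
finger_force: 61.9
TCP [ 0.446  -0.1253  0.0192]
20 [0.0441 0.045  0.0458]
55 [0.0442 0.0451 0.0457]
90 [0.044  0.0954 0.1132]
125 [0.0111 0.0353 0.0452]
160 [0.0268 0.0453 0.0568]
230 [0.0443 0.0449 0.0458]
270 [0.0443 0.0449 0.0456]
310 [0.0247 0.0426 0.0456]
```

```bash
python3 -m creep '0.9 0 0 0.01 0 0 0;1 0 0 0.01 0 0 0;1 0 0 0.01 0 0 0;1 0 0 0.01 0 0 0;1 0 0 0.01 0 0 0;1 0 0 0.01 0 0 0;1 0 0 0.01 0 0 0;1 0 0 0.01 0 0 0'
python3 -m creep '1 0 0 0.1 0 0 0;1 0 0 0.3 0 0 0;1 0 0 0.55 0 0 0;1 0 0 0.8 0 0 0;1 0 0 1 0 0 0;1 0 0 1 0 0 0'
python3 -m creep '1 0 0.3 0.2 0 0 0;1 0 0.5 0.4 0 0 0;1 0 0.8 0.4 0 0 0;1 0 1 0.4 0 0 0;1 0 1 0.4 0 0 0;1 0 1 0.4 0 0 0;1 0 1 0.4 0 0 0'
python3 - <<'E'
from h import *
import re
# per nest: ring at z=.045 (depth) and nest outline hull centre from both fixed views
nest={24:(.4455,-.1252),36:(.609,-.1445),48:(.593,-.282),60:(.467,-.287)}
for n in("scene","side"):
    p,d=eyes.grab_frame(n);w=cloud(n,d)
    if n=="scene":cv2.imwrite("pics/end.png",p[:,:,::-1])
    if n=="scene":cv2.imwrite("pics/endc.png",cv2.resize(p[105:245,165:345,::-1],None,fx=4,fy=4,interpolation=cv2.INTER_CUBIC))
    for k,(x,y) in nest.items():
        t=w[(np.hypot(w[...,0]-x,w[...,1]-y)<.045)&(abs(w[...,2]-.0445)<.005)]
        c,rad=cv2.minEnclosingCircle(t[:,:2].astype(np.float32));print(n,k,np.round(c,4),"dia",round(2*rad,4),"z",np.median(t[:,2]).round(4),"off nest mm",(1e3*(np.array(c)-(x,y))).round(1))
    for k,(x,y) in dict(sq=(.6,.183),hex=(.61,.286)).items():
        t=w[(np.hypot(w[...,0]-x,w[...,1]-y)<.045)&(abs(w[...,2]-.07)<.006)];print(n,k,np.round(cv2.minEnclosingCircle(t[:,:2].astype(np.float32))[0],4))
E
```

```text
time: 25.5
position: [0.446, -0.1253, 0.0197]
tool_rot: [-2.219, -2.224, 0.0]
force: [0.1, -0.4, 0.3]
gripper_width: 0.997
finger_force: 0.0
time: 26.0
position: [0.448, -0.1262, 0.175]
tool_rot: [2.214, 2.219, 0.004]
force: [0.8, -0.4, 0.6]
gripper_width: 0.999
finger_force: 0.0
time: 26.58
position: [0.4459, 0.0247, 0.2295]
tool_rot: [-2.218, -2.225, 0.001]
force: [-0.6, -0.0, 0.5]
gripper_width: 0.999
finger_force: 0.0
scene 24 [ 0.4479 -0.1265] dia 0.0249 z 0.0445 off nest mm [ 2.4 -1.3]
scene 36 [ 0.6111 -0.1457] dia 0.0375 z 0.0449 off nest mm [ 2.1 -1.2]
scene 48 [ 0.594  -0.2817] dia 0.0488 z 0.0448 off nest mm [1.  0.3]
scene 60 [ 0.4683 -0.2873] dia 0.0617 z 0.0447 off nest mm [ 1.3 -0.3]
scene sq [0.6021 0.1835]
scene hex [0.6124 0.2864]
side 24 [ 0.444  -0.1248] dia 0.0259 z 0.0443 off nest mm [-1.5  0.4]
side 36 [ 0.6086 -0.144 ] dia 0.0381 z 0.0448 off nest mm [-0.4  0.5]
side 48 [ 0.5907 -0.2803] dia 0.0511 z 0.0449 off nest mm [-2.3  1.7]
side 60 [ 0.4643 -0.2836] dia 0.0589 z 0.0451 off nest mm [-2.7  3.4]
side sq [0.5979 0.1836]
side hex [0.6087 0.2855]
```

View pics/endc.png

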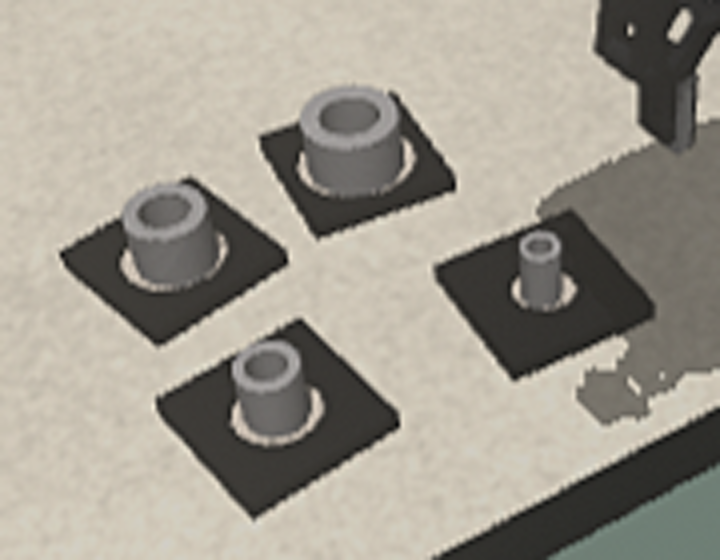

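The crop shows all four bushings upright on the pocket floors: 60 at (350,140), 48 at (167,235), 36 at (270,385) and 24 at (540,270). The square and hex have not moved, and the hand is clear. I hand in.

```bash
python3 -c "
from workcell import r
print(r.hand_in())"
```

```text
the job is handed in; nothing more can be done
None
```

All four bushings stand upright and fully down in the nests for their sizes, the hexagonal and square pieces have not moved, and the job was handed in at about 27 s of the 109 s (no verdict came back).

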